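# Take the pinch-release dust plug out of a model engine

## Task

One of the two model engines on wooden boards has its cylinder closed by a dust plug with two opposed spring buttons; the other has a plain round plug, which stays. Pinch the two buttons together to free the catch, lift the plug straight out of the cylinder, and stand it upright on its feet inside the open red-lined box tray, setting it down before you let go.

Things in the scene. Friction and masses are not known exactly. Their poses are not given: they have to be found in the camera images.
- plug_grip (a point): Dust plug (120 g): aluminium block 30 x 36 mm, 40 mm tall, on a round 56 mm flange, on top of one engine's cylinder, a black ribbed button on two opposite sides. Point: its centre, midway between the buttons, 12 mm below its top, 34 mm above the flange's underside and the cylinder's top, 51 mm above the ends of its four feet, which reach 17 mm into the bore. z up; y: line through both buttons.
- button_left (a joint): Inward travel (m) of the button on the plug's +y side: 0 out, 0.009 fully in; spring 1.5 N at rest, 6 N fully in. Face 22 mm wide, 20 mm tall, centred level with plug_grip. Over both buttons: 58 mm at rest, 40 mm pinched. Its catch, hooked outwards under the cylinder's lip, is free from about 0.005; the plug comes out only when both are.
- button_right (a joint): The same for the button on the plug's -y side. Both engines are fixed, cylinder tops 125 mm above the table, 66 mm across (78 mm over the fins); the other engine's plug is a plain round knob 40 mm across, without buttons.
- tray_in (a point): Shallow open box tray, black walls, red floor, fixed: 180 mm (its x) by 150 mm (its y) outside, walls 4 mm thick and 30 mm tall. Point: centre of its inner floor, 4 mm above the table. z up.
Not all that is in view belongs to the job. Leave any orange look-alike of the part that bears plug_grip alone. Of the things that look like the part that bears tray_in, the smaller one is meant.

How it is judged (in metres and radians):
On the way, in this order (a step that is already met when the one before it is completed fails the run):
1. both buttons are pinched in while the plug still sits in the cylinder (value of joint each of button_left, button_right above 0.0045 m and distance of plug_grip from where it was at the start of the episode below 0.008 m), for 0.1 s.
2. the plug is lifted clear out of the cylinder (height (world z) of plug_grip above 0.181 m), for 0.1 s.
3. the plug is set down on the tray floor while still held by its buttons (value of joint any of button_left, button_right above 0.003 m and z of plug_grip in the frame of tray_in below 0.065 m and x of plug_grip in the frame of tray_in between -0.08 and 0.08 m and y of plug_grip in the frame of tray_in between -0.068 and 0.068 m), for 0.05 s.
At the end, for the whole second after the job is handed in: The plug stands upright (within 0.2 rad) on its feet on the tray's floor, its centre within 80 mm (tray x) and 68 mm (tray y) of the tray's centre and 44 to 58 mm above its floor, with both buttons sprung out again (under 2.5 mm in) (x of plug_grip in the frame of tray_in between -0.08 and 0.08 m and y of plug_grip in the frame of tray_in between -0.068 and 0.068 m and z of plug_grip in the frame of tray_in between 0.044 and 0.058 m and angle between plug_grip's own z axis and vertical below 0.2 rad and value of joint each of button_left, button_right below 0.0025 m); the robot touches nothing.
It also fails if it takes over 45 s, if anything falls off the work surface, if the arm or the gripper's body presses on something with over 40 N, if the wrist force passes 120 N, or if a joint passes its speed limit or range.

## Robot

A 6-joint arm with a two-finger parallel gripper is mounted at the origin on the work surface. World frame = base frame: x ahead of the robot, y to its left, z up, the work surface at z = 0. Lengths are in mm, angles in rad, forces in N, time in s.
With the tool pointing down it reaches from about 350 to 775 mm from the base axis. Payload 7.3 kg.
Tool frame: the origin (TCP) lies midway between the tips of the shut fingers; the grasp point (between the pads) lies grip_depth behind it (grip_depth is the distance from the TCP to the grasp point, in mm); z points along the fingers, y is the line along which they close (so a half turn about z gives the same grasp; the last joint's range is limited). The gripper opens to 92 mm and grips with 3 to 60 N. Pads are 19 mm wide; open, the fingers measure 130 mm over their backs; the gripper's body (75 mm by 190 mm) begins 47 mm behind the grasp point.
Start: joints at [1.104, 0.342, 1.524, -0, 1.275, -0.146], TCP at [165.533, 498.243, 202.841] pointing down, gripper open.
Joint ranges: [-2.53, 2.53], [-0.77, 2.02], [0.04, 2.7], [-1, 4.14], [0.28, 2.66], [-3.11, 3.11]. Speed limits (rad/s): [2.57, 2.57, 3.14, 3.14, 3.14, 3.14].

## Interface

Orientations are given as a rotation vector (axis times angle).
In Python, from cell import * gives the robot as it stands. The module is installed in compiled form; this text tells all that it offers.
- The arm moves only by the tool arm_command, never from a script. Its arguments are lists of equal length, an entry for each row: "dp": the shift along the tool's x, y, z in cm, a list of three; "twist": the turn about the tool's z in rad. A call has 1 to 8 rows; each row shifts and turns the commanded pose from where the row before left it, along the tool's axes as they then stand; what a row does not reach is not made up. A row lasts 1/8 s, in which the tool goes at most 62.5 mm and 10.7 degrees, less where a joint would pass 70% of its speed; a pose out of reach is approached as far as the arm can. A call with a gripper value outside its range is refused whole. "fingers" is the finger opening in cm, from 0 to 9.18, set as the call begins (left out, the last holds). The fingers move at their own pace and stop on an object; "squeeze" is the grip in N (left out, the last holds). Time passes only in rows, so rows that do not move let the fingers close. It gives the time, the measured TCP pose, the force, the opening and the grip force at its end, in the units of the state.
- sense(): the state, without advancing time (a new reading comes with each control period).
- snapshot(name): name is "side" or "top"; returns a dict with "img" (420x560x3 uint8, red, green, blue), "mtx" (3x3 intrinsics, pixels), "k1" (the pictures are not rectified: a ray, as slopes to the right and down, at radius r is drawn at 1 + k1 r^2 times it, then the intrinsics apply), "eye" and "orientation" of the camera in the world. Camera axes: x right, y up, looking along -z (the intrinsics and any distortion apply to the point x, -y, -z); pixel columns grow to the right and rows downward; lengths in mm; the calibration is good to about 2 mm. A picture is of the moment at which its call begins. There is no depth.
- sign_off(): hands the job in; it is judged then, once.
The state is a dict: "clock": time; "joints": joint angles; "joint_vel": joint speeds; "effort": joint torques, N m; "position": TCP position; "tcp_rot": TCP orientation; "wrist_force": force on the tool from outside, world axes, zero at the start; "moment": the same for the moment, N m; "finger_gap": finger opening in mm; "grip_force": force on a finger pad.
Only numpy, scipy, OpenCV 4.12 (cv2) and the standard library are available. Lean on these libraries where they do the work, as an engineer would, in place of code of your own. Each camera call takes 0.05 s, during which the arm holds its last target. There are 200 camera calls.

## Working session

There is one attempt and no reset: what is moved stays moved. The work goes in short steps, Python scripts to look and compute and a tool call to move; the robot and the scene stay as the last step left them, time stands still between calls to the robot, and variables do not carry over. Pictures are saved under pics/ and viewed, at most 11 in all, crops included, and the job is handed in when it is done.

Besides the shell and the picture viewer there is one more tool, called after "Call:" as a command line: name --pt "numbers of a row" for each row, then --argument value for the rest. arm_command: Moves the arm, as the interface text tells. Its arguments: {"type":"object","properties":{"dp":{"type":"array"},"twist":{"type":"array"},"fingers":{"type":"number"},"squeeze":{"type":"number"}},"required":["dp","twist"]}

```bash
mkdir -p pics
cat > h.py <<'E'
import numpy as np, cv2
from cell import *
from scipy.spatial.transform import Rotation as R
def rot(s):
    o=np.array(s["orientation"],float)
    return o if o.shape==(3,3) else R.from_rotvec(o).as_matrix() if o.size==3 else R.from_quat(o).as_matrix()
def ray(s,px):
    d=cv2.undistortPoints(np.array([[px]],float),np.array(s["mtx"],float),np.array([s["k1"],0,0,0,0.]))[0,0]
    return np.array(s["eye"],float),rot(s)@np.array([d[0],-d[1],-1])
def onz(s,px,z):
    e,d=ray(s,px); return e+d*(z-e[2])/d[2]
def proj(s,p):
    q=rot(s).T@(np.array(p,float)-np.array(s["eye"])); x,y=q[0]/-q[2],-q[1]/-q[2]; k=1+s["k1"]*(x*x+y*y); M=np.array(s["mtx"])
    return M[0,0]*x*k+M[0,2],M[1,1]*y*k+M[1,2]
def save(s,n,c=None,f=1):
    im=cv2.cvtColor(s["img"],cv2.COLOR_RGB2BGR)
    if c: im=im[c[1]:c[3],c[0]:c[2]]
    cv2.imwrite("pics/"+n+".png",cv2.resize(im,None,fx=f,fy=f,interpolation=cv2.INTER_CUBIC))
E
python3 - <<'E'
from h import *
for n in("top","side"):
    s=snapshot(n); save(s,n+"0",None,1.4); np.save(n+"0.npy",s,allow_pickle=True); print(n,s["eye"],s["orientation"],s["mtx"],s["k1"])
print(sense())
E
```

```text
top [ 290.4533404    33.16027924 1196.54238764] [ 0.06387918 -0.07370923 -1.54222461] [[507.18977644   0.         281.74271286]
 [  0.         507.18977644 213.13585689]
 [  0.           0.           1.        ]] -0.13402120316061827
side [-130.66508829 -441.1825304   717.38374098] [ 0.80111285 -0.34501486 -0.76493042] [[399.93620372   0.         280.33803306]
 [  0.         399.93620372 214.46958102]
 [  0.           0.           1.        ]] -0.0040510983575078536
{'clock': 0.1, 'joints': array([ 1.10398434e+00,  3.42648942e-01,  1.52487615e+00,  1.14395258e-05,
        1.27538623e+00, -1.46056324e-01]), 'joint_vel': array([-2.53376809e-03, -2.40903510e-03, -3.31335893e-03, -3.37342374e-04,
        4.21299322e-04,  2.97201357e-05]), 'effort': array([ 2.96538266e-03, -4.32004988e+01, -2.44698411e+01,  7.21876253e-02,
        5.25340042e-02, -2.24427401e-05]), 'position': array([165.35969097, 497.88990878, 202.2324289 ]), 'tcp_rot': array([-5.01624582e-01, -3.10087222e+00,  1.96943073e-03]), 'wrist_force': array([-0.11411246,  0.2633777 , -0.54506934]), 'moment': array([ 0.02582813, -0.01614805, -0.02712524]), 'grip_force': 0.0, 'finger_gap': 91.68272085288994}
```

View pics/top0.png

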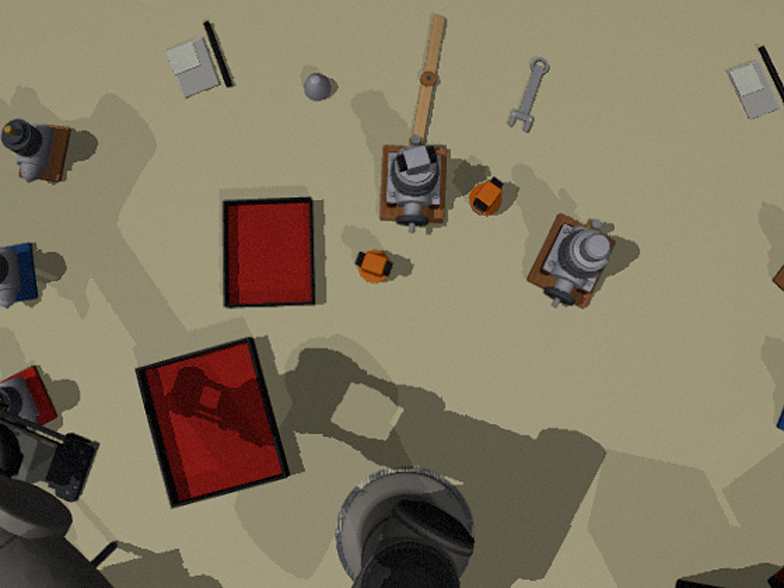

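View pics/side0.png

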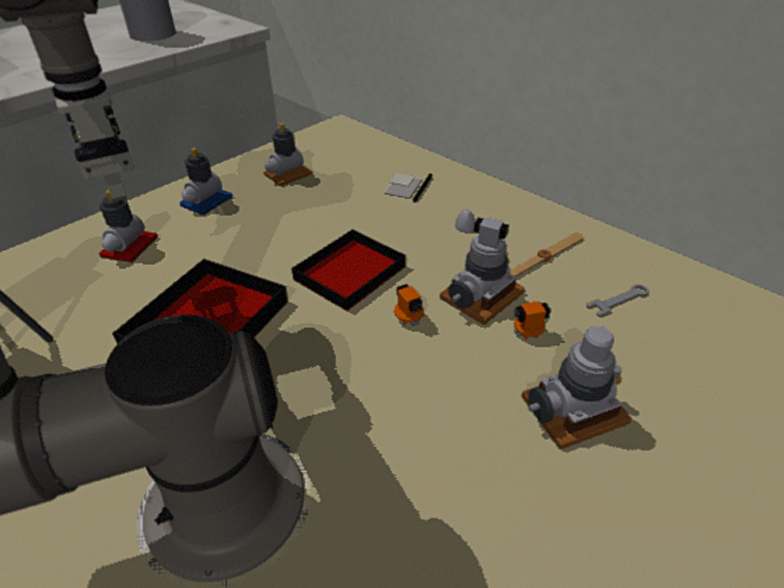

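The top view shows the candidates. The engine at (415,170) has a square block with black buttons on opposite sides, so it is the target. The engine at (590,250) has a plain round knob, and the blocks at (375,265) and (487,196) are orange look-alikes. There are two trays, at (269,252) and (212,420). The first is smaller, so it is the one meant. I'll confirm with a crop and measure.

Run:
```python
from h import *
t=np.load("top0.npy",allow_pickle=True).item(); s=np.load("side0.npy",allow_pickle=True).item()
a=cv2.resize(t["img"][90:170,260:340],None,fx=5,fy=5,interpolation=cv2.INTER_CUBIC)
b=cv2.resize(s["img"][145:225,310:390],None,fx=5,fy=5,interpolation=cv2.INTER_CUBIC)
cv2.imwrite("pics/crop0.png",cv2.cvtColor(np.hstack([a,b]),cv2.COLOR_RGB2BGR))
# tray: dark+red contour -> outer rect
im=t["img"].astype(int); red=((im[...,0]>90)&(im[...,1]<50)&(im[...,2]<50)).astype(np.uint8)
cs,_=cv2.findContours(red,cv2.RETR_EXTERNAL,cv2.CHAIN_APPROX_NONE)
for c in cs:
    if cv2.contourArea(c)>800:
        r=cv2.minAreaRect(c); box=cv2.boxPoints(r); w=np.array([onz(t,p,4) for p in box]); print("red",np.round(r[0],1),np.round(r[1],1),r[2]); print(np.round(w[:,:2]),np.round(w.mean(0)))
# black outer rim, ray on z=30
v=im.max(2); roi=np.zeros_like(red); roi[135:225,152:232]=1
bl=((v<45)|(red>0)).astype(np.uint8)*roi
n,l,st,ce=cv2.connectedComponentsWithStats(bl); k=1+st[1:,4].argmax(); c=cv2.findNonZero((l==k).astype(np.uint8))
r=cv2.minAreaRect(c); w=np.array([onz(t,p,30) for p in cv2.boxPoints(r)]); print("rim",r); print(np.round(w[:,:2]),np.round(w.mean(0)))
# buttons black near plug
for nm,q,(x0,y0,x1,y1),th in(("top",t,(275,95,320,130),40),("side",s,(330,150,370,180),40)):
    m=(q["img"].max(2)<th).astype(np.uint8); z=np.zeros_like(m); z[y0:y1,x0:x1]=m[y0:y1,x0:x1]
    n,l,st,ce=cv2.connectedComponentsWithStats(z)
    print(nm,[(st[i].tolist(),ce[i].round(1).tolist()) for i in range(1,n) if st[i,4]>8])
```

```text
red [160.1 315.6] [63.8 67. ] 74.98163604736328
[[195. 405.]
 [241. 252.]
 [ 99. 208.]
 [ 51. 360.]] [146. 307.   4.]
red [147.4 267.3] [28.4 66.8] 74.53878784179688
[[267. 428.]
 [314. 275.]
 [250. 254.]
 [203. 407.]] [259. 341.   4.]
red [195.  180.5] [70.6 51. ] 88.72696685791016
[[551. 303.]
 [556. 180.]
 [387. 170.]
 [381. 291.]] [469. 236.   4.]
rim ((191.3554229736328, 179.86268615722656), (76.89781188964844, 64.59415435791016), 88.53119659423828)
[[553. 323.]
 [560. 171.]
 [380. 159.]
 [372. 309.]] [466. 240.  30.]
top [([305, 104, 7, 13, 58], [308.2, 109.9]), ([283, 110, 8, 13, 60], [286.7, 116.1]), ([308, 121, 5, 9, 18], [310.8, 126.0])]
side [([338, 156, 7, 10, 35], [340.6, 160.4]), ([356, 160, 7, 11, 49], [358.9, 165.0])]
```

View pics/crop0.png

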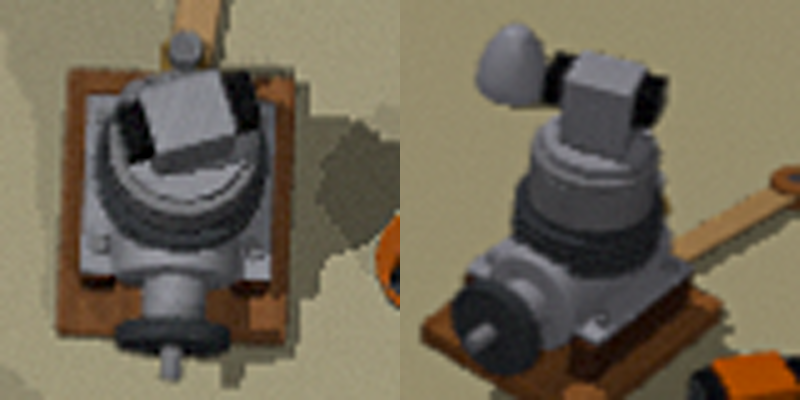

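The crop confirms the target. The aluminium block has black buttons at crop left (135,130) and (242,100), and neither is orange. Next I'll compute its position and yaw and the moves.

Run:
```python
from h import *
t=np.load("top0.npy",allow_pickle=True).item(); s=np.load("side0.npy",allow_pickle=True).item()
q=[onz(t,(260+x/5-.4,90+y/5-.4),171) for x,y in((138,90),(220,70),(238,135),(153,156))]
q=np.array(q); print(q.round(1)[:,:2],q.mean(0).round(1),np.linalg.norm(np.diff(q[[0,1,2,3,0]],axis=0),axis=1).round(1))
a,b=onz(t,(286.7,116.1),163),onz(t,(308.2,109.9),163); d=a-b; print(a.round(1),b.round(1),((a+b)/2).round(1),np.linalg.norm(d),np.degrees(np.arctan2(d[1],d[0])))
# side: face corners
p=np.array([onz(s,(310+x/5-.4,145+y/5-.4),171) for x,y in((568,72),(590,52),(648,66),(630,88))]); print(p.round(1)[:,:2],p.mean(0).round(1))
st=sense(); M=R.from_rotvec(st["tcp_rot"]).as_matrix(); print(M.round(3),st["position"])
```

```text
[[601.6  22.6]
 [611.3 -11.4]
 [583.6 -19.4]
 [573.5  15.6]] [592.5   1.9 171. ] [35.3 28.9 36.5 28.9]
[585.6  23.1 163. ] [600.4 -21.6 163. ] [593.    0.7 163. ] 47.10665852376474 108.31604417624683
[[ 711.8 -129. ]
 [ 735.7 -128.2]
 [ 743.7 -155.2]
 [ 719.7 -157.9]] [ 727.7 -142.6  171. ]
[[-0.949  0.315 -0.001]
 [ 0.315  0.949 -0.001]
 [ 0.    -0.001 -1.   ]] [165.35969097 497.88990878 202.2324289 ]
```

Run:
```python
from h import *
s=np.load("side0.npy",allow_pickle=True).item()
p=np.array([onz(s,(310+(x-400)/5-.4,145+y/5-.4),171) for x,y in((568,72),(590,52),(648,66),(630,88))]); print(p.round(1)[:,:2],p.mean(0).round(1))
print(np.degrees(np.arctan2(*(p[0]-p[3]+p[1]-p[2])[[1,0]])))
```

```text
[[577.2  14.1]
 [599.1  16.9]
 [608.5 -11.4]
 [586.5 -16.2]] [592.8   0.9 171. ]
107.66362868648811
```

```bash
cat >> h.py <<'E'
def delta(target,ydeg):
    st=sense(); M=R.from_rotvec(st["tcp_rot"]).as_matrix(); d=M.T@(np.array(target)-st["position"])/10
    a=np.degrees(np.arctan2(M[1,1],M[0,1])); tw=-((ydeg-a+90)%180-90)
    print("t",st["clock"],"pos",st["position"].round(1),"yang",a.round(1),"tool dp cm",d.round(2),"twist",np.radians(tw).round(3),"F",np.round(st["wrist_force"],1),"gap",round(st["finger_gap"],1),"grip",st["grip_force"],"q6",st["joints"][5])
E
python3 -c "
import cell;print([n for n in dir(cell) if n[0]!='_'],getattr(cell,'grip_depth',None))"
```

```text
['PlanningError', 'grip_depth', 'sense', 'sign_off', 'snapshot'] 18.8
```

Call:
arm_command --pt "0 0 -1" --pt "0 0 -1" --pt "0 0 -1" --pt "0 0 -1" --twist '[-0.155, -0.155, -0.155, -0.155]'

```text
clock: 0.6
position: [165.4, 498.0, 242.8]
tcp_rot: [0.476, -3.105, 0.001]
wrist_force: [0.3, -0.0, 1.3]
finger_gap: 91.6
grip_force: 0.0
```

```bash
python3 -c "
from h import *
delta((592.7,1.3,240),107.3)"
```

```text
t 0.6 pos [165.4 498.  242.8] yang 107.4 tool dp cm [-25.88 -60.19   0.3 ] twist 0.002 F [ 0.3 -0.   1.3] gap 91.6 grip 0.0 q6 -0.7711377671394126
```

Call:
arm_command --pt "-1.85 -4.3 0" --pt "-1.85 -4.3 0" --pt "-1.85 -4.3 0" --pt "-1.85 -4.3 0" --pt "-1.85 -4.3 0" --pt "-1.85 -4.3 0" --pt "-1.85 -4.3 0" --pt "-1.85 -4.3 0" --twist '[0, 0, 0, 0, 0, 0, 0, 0]'

```text
clock: 1.6
position: [409.0, 211.8, 242.6]
tcp_rot: [0.468, -3.106, -0.0]
wrist_force: [0.2, 0.9, 1.0]
finger_gap: 91.8
grip_force: 0.0
```

Call:
arm_command --pt "-1.85 -4.3 0" --pt "-1.85 -4.3 0" --pt "-1.85 -4.3 0" --pt "-1.85 -4.3 0" --pt "-1.85 -4.3 0" --pt "-1.85 -4.3 0" --pt "0 0 0" --pt "0 0 0" --twist '[0, 0, 0, 0, 0, 0, 0, 0]'

```text
clock: 2.6
position: [589.9, -0.2, 242.2]
tcp_rot: [0.468, -3.105, -0.001]
wrist_force: [-0.2, 0.1, 0.4]
finger_gap: 91.6
grip_force: 0.0
```

Run:
```python
from h import *
delta((592.7,1.3,190),107.3)
s=snapshot("side"); t=snapshot("top")
a=cv2.resize(t["img"][60:180,230:350],(400,400),interpolation=cv2.INTER_CUBIC)
b=cv2.resize(s["img"][90:210,290:410],(400,400),interpolation=cv2.INTER_CUBIC)
cv2.imwrite("pics/c1.png",cv2.cvtColor(np.hstack([a,b]),cv2.COLOR_RGB2BGR))
```

```text
t 2.6 pos [ 5.899e+02 -2.000e-01  2.422e+02] yang 107.1 tool dp cm [-0.32  0.06  5.22] twist -0.003 F [-0.2  0.1  0.4] gap 91.6 grip 0.0 q6 -2.0004653211841092
```

View pics/c1.png

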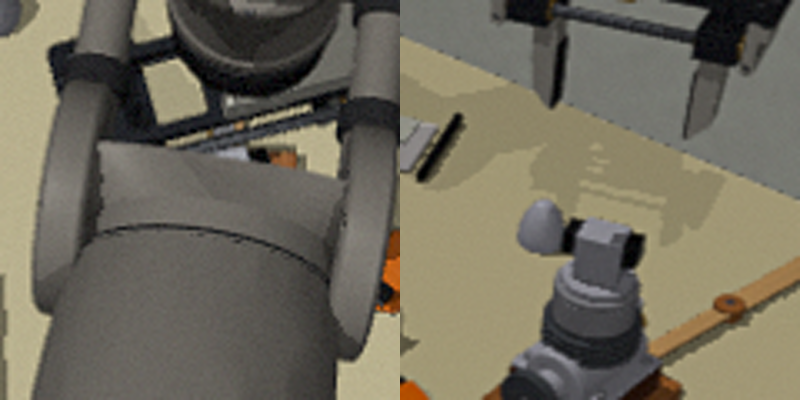

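The side crop shows the fingertips at (553,105) and (690,138), straddling the plug at (605,240). The arm hides the top view. I'll lower, check, then go to grasp height.

Call:
arm_command --pt "-0.3 0.05 2" --pt "0 0 2.4" --pt "0 0 1" --pt "0 0 0" --twist '[0, 0, 0, 0]'

```text
clock: 3.2
position: [592.8, 1.3, 188.8]
tcp_rot: [0.469, -3.106, -0.0]
wrist_force: [-0.1, -0.2, 0.6]
finger_gap: 91.7
grip_force: 0.0
```

Run:
```python
from h import *
delta((592.7,1.3,140.5),107.3)
s=snapshot("side"); save(s,"c2",(310,110,410,210),6)
print([np.round((np.array(proj(s,p))-(310,110))*6) for p in((592.7,1.3,171),tuple(sense()["position"]))])
```

```text
t 3.2 pos [592.8   1.3 188.8] yang 107.2 tool dp cm [ 0.   -0.    4.83] twist -0.002 F [-0.1 -0.2  0.6] gap 91.7 grip 0.0 q6 -1.9979400805281065
[array([247., 291.]), array([254., 252.])]
```

View pics/c2.png

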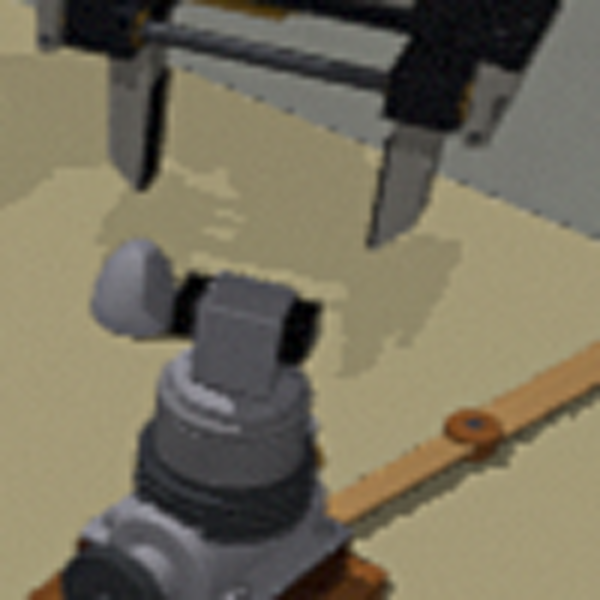

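The side crop shows the tips at (140,188) and (372,245), higher than the TCP would project. I'll check whether the open fingers sit further back.

Run:
```python
from h import *
s=snapshot("side"); st=sense(); M=R.from_rotvec(st["tcp_rot"]).as_matrix()
for dz in(0,-8,-14):
    print(dz,[np.round((np.array(proj(s,st["position"]+M@np.array((x,y,dz))))-(310,110))*6).tolist() for y in(-46,46) for x in(-9.5,9.5)])
```

```text
0 [[372.0, 266.0], [358.0, 290.0], [156.0, 213.0], [139.0, 235.0]]
-8 [[375.0, 249.0], [361.0, 273.0], [157.0, 196.0], [141.0, 218.0]]
-14 [[377.0, 237.0], [363.0, 260.0], [159.0, 184.0], [142.0, 206.0]]
```

The open tips sit about 20 mm behind the TCP, so the fingers seem to swing on an arc. I'll narrow the opening above the plug and measure the tip height again.

Call:
arm_command --pt "0 0 0" --pt "0 0 0" --pt "0 0 0" --pt "0 0 0" --twist '[0, 0, 0, 0]' --fingers 6.6 --squeeze 20

```text
clock: 3.8
position: [593.2, 0.6, 188.9]
tcp_rot: [-0.468, 3.106, 0.0]
wrist_force: [0.6, 0.1, -0.5]
finger_gap: 66.2
grip_force: 0.0
```

Run:
```python
from h import *
s=snapshot("side"); st=sense(); M=R.from_rotvec(st["tcp_rot"]).as_matrix(); save(s,"c3",(310,110,410,210),6); g=st["finger_gap"]; print(g)
for dz in(0,-8,-14,-20):
    print(dz,[np.round((np.array(proj(s,st["position"]+M@np.array((x,y,dz))))-(310,110))*6).tolist() for y in(-g/2,g/2) for x in(-9.5,9.5)])
```

```text
66.13710620973623
0 [[340.0, 262.0], [326.0, 285.0], [185.0, 223.0], [169.0, 246.0]]
-8 [[343.0, 245.0], [329.0, 268.0], [187.0, 206.0], [171.0, 229.0]]
-14 [[345.0, 232.0], [331.0, 255.0], [188.0, 194.0], [172.0, 216.0]]
-20 [[347.0, 219.0], [333.0, 242.0], [190.0, 181.0], [174.0, 203.0]]
```

View pics/c3.png

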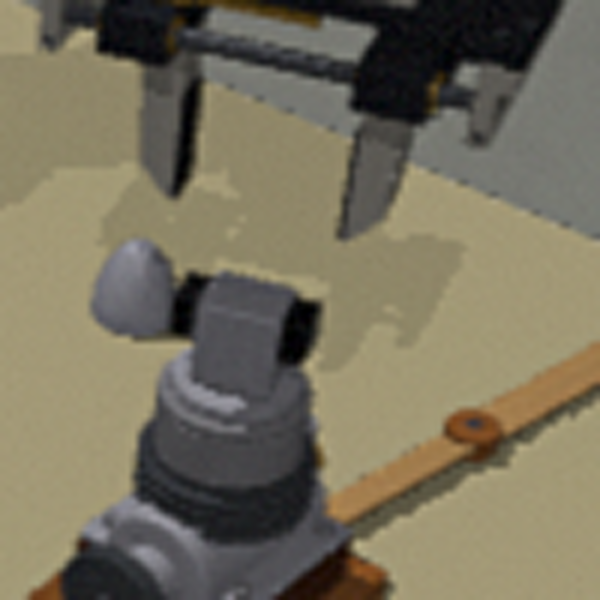

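The tips are now at (175,195) and (343,238), so the fingers slide straight and do not arc. The apparent height offset stays, but going to TCP z≈141 is safe either way. I'll descend there and look.

Call:
arm_command --pt "0 0 1.3" --pt "0 0 1.3" --pt "0 0 1.3" --pt "0 0 0.8" --pt "0 0 0" --pt "0 0 0" --twist '[0, 0, 0, 0, 0, 0]' --fingers 7.6

```text
clock: 4.6
position: [593.5, 0.7, 142.2]
tcp_rot: [-0.468, 3.106, -0.0]
wrist_force: [0.1, -0.1, 1.2]
finger_gap: 76.2
grip_force: 0.0
```

Run:
```python
from h import *
delta((592.7,1.3,140.5),107.3)
s=snapshot("side"); st=sense(); M=R.from_rotvec(st["tcp_rot"]).as_matrix(); save(s,"c4",(310,120,390,200),7); g=st["finger_gap"]
for dz in(0,-18.8):
    print(dz,[np.round((np.array(proj(s,st["position"]+M@np.array((x,y,dz))))-(310,120))*7).tolist() for y in(-g/2,g/2) for x in(-9.5,9.5)])
```

```text
t 4.6 pos [593.5   0.7 142.2] yang 107.1 tool dp cm [0.06 0.08 0.17] twist -0.003 F [ 0.1 -0.1  1.2] gap 76.2 grip 0.0 q6 -1.998080411072009
0 [[392.0, 349.0], [376.0, 377.0], [191.0, 297.0], [173.0, 323.0]]
-18.8 [[400.0, 305.0], [384.0, 333.0], [196.0, 253.0], [178.0, 279.0]]
```

View pics/c4.png

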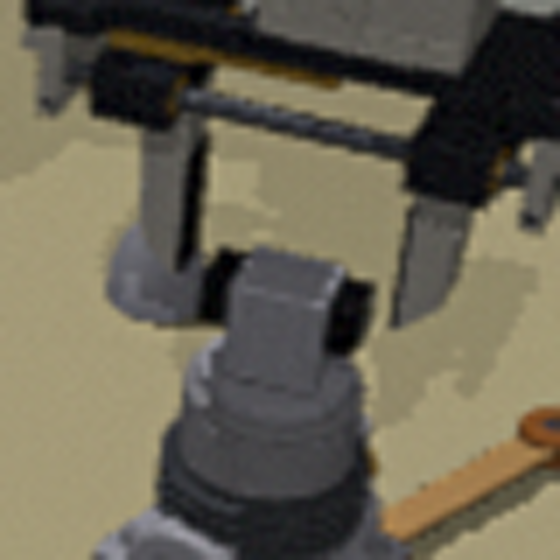

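The visible tips, (180,267) and (395,328), sit near the top of the buttons, about 18 mm above the reported TCP. A TCP of z≈133 works either way: it clears the flange at 131 mm and still covers the buttons. I'll go there and pinch.

Call:
arm_command --pt "0.06 0.08 0.5" --pt "0 0 0.4" --pt "0 0 0" --twist '[0, 0, 0]'

```text
clock: 5.03
position: [592.1, 1.3, 132.3]
tcp_rot: [0.468, -3.106, -0.0]
wrist_force: [-0.6, -0.5, -0.2]
finger_gap: 75.7
grip_force: 0.0
```

Call:
arm_command --pt "0 0 0" --pt "0 0 0" --pt "0 0 0" --pt "0 0 0" --pt "0 0 0" --pt "0 0 0" --twist '[0, 0, 0, 0, 0, 0]' --fingers 3.8 --squeeze 20

```text
clock: 5.78
position: [592.5, 1.2, 132.9]
tcp_rot: [-0.468, 3.106, -0.0]
wrist_force: [-0.1, -0.1, 1.8]
finger_gap: 39.4
grip_force: 19.9
```

Run:
```python
from h import *
delta((592.7,1.3,133),107.3)
s=snapshot("side"); save(s,"c5",(310,120,390,200),7)
```

```text
t 5.775 pos [592.5   1.2 132.9] yang 107.1 tool dp cm [-0.02 -0.   -0.01] twist -0.003 F [-0.1 -0.1  1.8] gap 39.4 grip 19.926067292690277 q6 -1.997307222446907
```

View pics/c5.png

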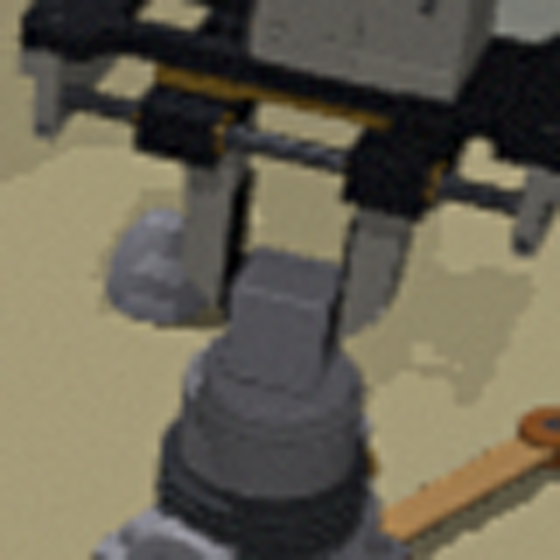

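Pinched: the gap is 39.4 mm at 20 N, and the picture shows the tips at (215,310) and (345,340) covering both buttons. Lifting now.

Call:
arm_command --pt "0 0 -0.5" --pt "0 0 -1" --pt "0 0 -1.5" --pt "0 0 -2" --pt "0 0 -2" --pt "0 0 -2" --pt "0 0 0" --pt "0 0 0" --twist '[0, 0, 0, 0, 0, 0, 0, 0]'

```text
clock: 6.82
position: [592.1, 1.3, 222.4]
tcp_rot: [0.468, -3.106, -0.0]
wrist_force: [0.9, 0.3, -1.3]
finger_gap: 39.4
grip_force: 19.9
```

Run:
```python
from h import *
delta((467,239,130),94)
s=snapshot("side"); save(s,"c6",None,1.4)
```

```text
t 6.825 pos [592.1   1.3 222.4] yang 107.1 tool dp cm [ 4.94 26.4   9.25] twist 0.229 F [ 0.9  0.3 -1.3] gap 39.4 grip 19.918603599071503 q6 -1.9972340238071264
```

View pics/c6.png

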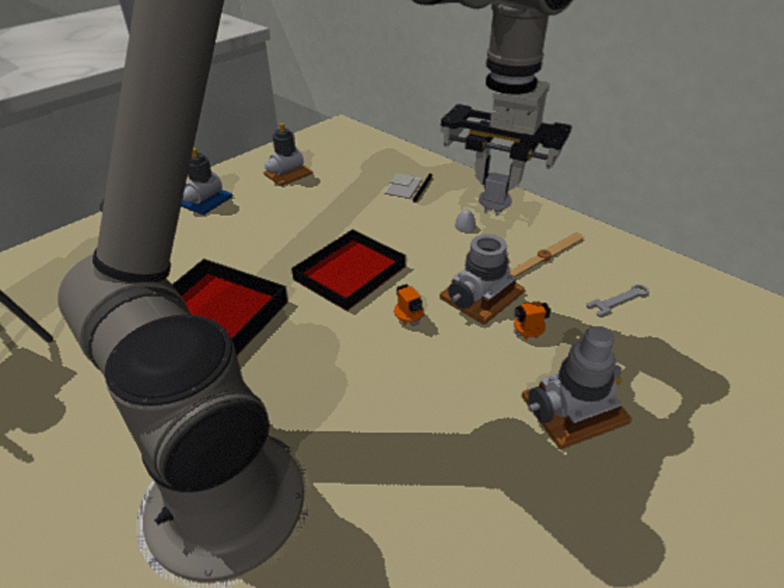

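The plug is out and hanging level from the fingers at (495,190), above the empty cylinder at (487,245). Carrying it to the small tray at (350,268).

Call:
arm_command --pt "0.5 2.6 0" --pt "0.7 3.8 0" --pt "0.7 4 0" --pt "0.8 4 0" --pt "0.8 4 0" --pt "0.7 4 0" --pt "0.5 2.7 0" --pt "0.25 1.3 0" --twist '[0, 0, 0, 0, 0, 0, 0, 0]'

```text
clock: 7.88
position: [466.2, 239.9, 222.2]
tcp_rot: [0.471, -3.105, 0.0]
wrist_force: [1.0, -0.2, -1.2]
finger_gap: 39.1
grip_force: 19.9
```

Call:
arm_command --pt "0 0 3" --pt "0 0 4" --pt "0 0 4" --pt "0 0 3" --pt "0 0 1.5" --pt "0 0 0" --pt "0 0 0" --twist '[0, 0, 0, 0, 0, 0, 0]'

```text
clock: 8.75
position: [468.2, 239.1, 68.9]
tcp_rot: [-0.468, 3.104, 0.001]
wrist_force: [0.3, -0.7, -1.0]
finger_gap: 39.6
grip_force: 19.9
```

Run:
```python
from h import *
delta((467,239,29),107)
s=snapshot("side"); save(s,"c7",(180,130,330,240),5)
```

```text
t 8.75 pos [468.2 239.1  68.9] yang 107.1 tool dp cm [0.13 0.02 3.99] twist 0.002 F [ 0.3 -0.7 -1. ] gap 39.6 grip 19.918631315231323 q6 -1.54346734018722
```

View pics/c7.png

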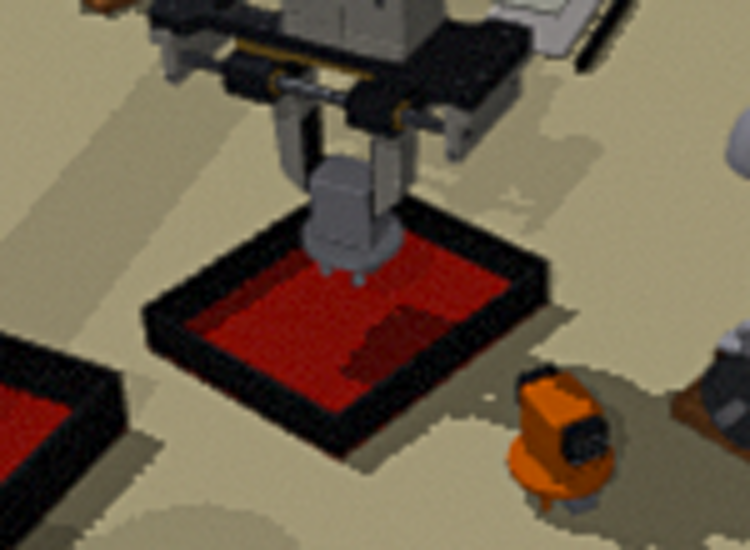

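The plug hangs level over the middle of the small tray, feet at (340,275). I'll lower it gently to contact.

Call:
arm_command --pt "0 0 1.5" --pt "0 0 1.3" --pt "0 0 0.6" --pt "0 0 0.2" --pt "0 0 0.1" --pt "0 0 0.1" --pt "0 0 0" --twist '[0, 0, 0, 0, 0, 0, 0]'

```text
clock: 9.68
position: [467.4, 239.0, 30.0]
tcp_rot: [-0.468, 3.106, 0.0]
wrist_force: [-0.3, -0.3, -1.1]
finger_gap: 39.8
grip_force: 19.9
```

Call:
arm_command --pt "0 0 0.1" --pt "0 0 0.05" --pt "0 0 0" --twist '[0, 0, 0]'

```text
clock: 10.05
position: [467.5, 239.1, 28.9]
tcp_rot: [-0.468, 3.106, 0.0]
wrist_force: [-1.3, 0.4, 5.4]
finger_gap: 39.3
grip_force: 19.9
```

The force stepped from -1.1 to 5.4 N, so the plug is standing on the floor. I'll release, then rise.

Call:
arm_command --pt "0 0 0" --pt "0 0 0" --pt "0 0 0" --pt "0 0 0" --pt "0 0 0" --twist '[0, 0, 0, 0, 0]' --fingers 7.6

```text
clock: 10.68
position: [467.1, 238.9, 28.1]
tcp_rot: [0.468, -3.106, 0.0]
wrist_force: [-0.6, 0.2, -1.1]
finger_gap: 75.6
grip_force: 0.0
```

Call:
arm_command --pt "0 0 -1" --pt "0 0 -2" --pt "0 0 -3" --pt "0 0 -4" --pt "0 0 -4" --pt "0 0 -2" --pt "0 0 0" --pt "0 0 0" --twist '[0, 0, 0, 0, 0, 0, 0, 0]'

```text
clock: 11.68
position: [466.7, 238.8, 187.6]
tcp_rot: [0.468, -3.105, 0.0]
wrist_force: [-0.8, 0.2, -0.7]
finger_gap: 75.9
grip_force: 0.0
```

Run:
```python
from h import *
delta((467,239,29),107)
s=snapshot("side"); save(s,"c8",(180,130,330,240),5)
```

```text
t 11.675 pos [466.7 238.8 187.6] yang 107.1 tool dp cm [-6.000e-02  1.000e-02  1.586e+01] twist 0.002 F [-0.8  0.2 -0.7] gap 75.9 grip 0.0 q6 -1.5434005212171173
```

View pics/c8.png

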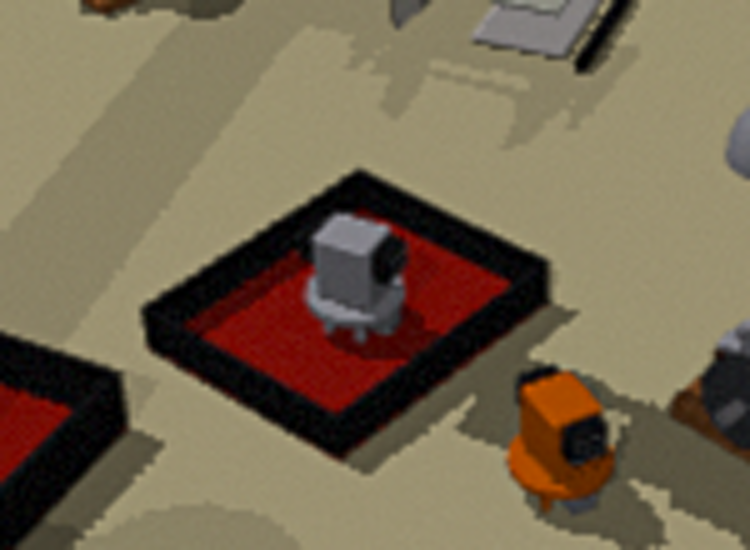

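The plug stands upright at (355,280) in the middle of the small tray, with its visible button sprung out again and the gripper clear above. Handing in.

```bash
python3 -c "
from cell import *
print(sign_off())"
```

```text
the job is handed in; nothing more can be done
None
```

The job is handed in, with no verdict returned: in the last picture the plug stands upright near the middle of the smaller red-lined tray, let go, and the gripper is clear above it.

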